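# Change over the covered crates at the lemon stall

### The job

Customers have left the sliding clear doors of the two blue covered crates half open. Slide the door of the crate of lemons fully open, for serving, and slide the door of the crate of red spice jars fully shut; then let go of both.

Things in the scene. Friction and masses are not known exactly. Their poses are not given: they have to be found in the camera images.
- lemon_door (a joint): Sliding door on top of the LEMON crate (blue slatted crate of yellow lemons, 320 x 220 mm, 131 mm high, fixed to the table). A level clear panel in a pale frame, 150 mm along the track, 200 mm across, top face 140 mm above the table. Value in m: 0 = shut, 0.14 = fully open (end stop, stacked over the fixed clear pane of the other half). It stays where left; about 2 N moves it.
- lemon_grip (a point): Point in the dark wooden grip bar standing on the middle of the lemon door, 166 mm above the table. Bar 18 mm thick along the track, 50 mm across; top 20 mm above the point, door face 26 mm below. Axes: z up, x across the track, +y along it, the OPENING direction (value grows), always to the robot's left (world +y, within 15 degrees); -y shuts. It moves with the door.
- spice_door (a joint): The same door on the SPICE crate (the same blue crate, also fixed, full of dark red jars with red lids). Value in m: 0 = fully shut, 0.14 = fully open (end stop).
- spice_grip (a point): Point in the grip bar of the spice door, 166 mm above the table; the same bar, sizes and axes as lemon_grip (+y, to the robot's left, opens; -y shuts).

How it is judged:
By the outcome, as a careful person would: the job done as asked, in the order asked, and still so for the second after the job is handed in, with the robot touching nothing.
It also fails if it takes over 43 s, if anything falls off the work surface, if the arm or the gripper's body presses on something with over 40 N, if the wrist force passes 120 N, or if a joint passes its speed limit or range.

### The arm

A 6-joint arm with a two-finger parallel gripper is mounted at the origin on the work surface. World frame = base frame: x ahead of the robot, y to its left, z up, the work surface at z = 0. Lengths are in mm, angles in rad, forces in N, time in s.
With the tool pointing down it reaches from about 400 to 925 mm from the base axis. Payload 12.5 kg.
Tool frame: the origin (TCP) lies between the finger pads; the fingertips stand 25 mm ahead of it and the grasp point (between the pads) lies 6 mm ahead of it; z points along the fingers, y is the line along which they close (so a half turn about z gives the same grasp; the last joint's range is limited). The gripper opens to 95 mm and grips with 3 to 60 N. Pads are 20 mm wide; open, the fingers measure 119 mm over their backs; the gripper's body (75 mm by 180 mm) begins 59 mm behind the grasp point.
Start: joints at [1.128, 0.491, 1.559, -0, 1.092, -0.106], TCP at [206.526, 589.908, 239.661] pointing down, gripper open.
Joint ranges: [-3.1, 3.1], [-0.84, 2.19], [0.05, 2.79], [-1.13, 4.28], [0.06, 2.93], [-2.69, 2.69]. Speed limits (rad/s): [2.22, 2.22, 2.79, 3.14, 3.14, 3.14].

### API

Orientations are given as [roll, pitch, yaw] about the fixed x, y, z axes, in that order (R = Rz(yaw) Ry(pitch) Rx(roll)).
In Python, from cell import state, read_camera, job_done, cut_out gives the robot as it stands. The module is installed in compiled form; this text tells all that it offers.
- The arm moves only by the tool jog_arm, never from a script. Its argument "motion" is a list of rows, each a list of 2 entries, a list of its own where there are three numbers: the shift along the tool's x, y, z in mm, then the turn about the tool's z in rad. A call has 1 to 5 rows; each row is the pose to reach, as a shift and turn from the pose commanded when the call began, along the tool's axes at that moment; what a row does not reach only later rows make up. A row lasts 1/10 s, in which the tool goes at most 50 mm and 8.59 degrees, less where a joint would pass 70% of its speed; a pose out of reach is approached as far as the arm can. A call with a gripper value outside its range is refused whole. "grip" is the closure, from 0 (fully open) to 1 (shut), set as the call begins (left out, the last holds). The fingers move at their own pace and stop on an object; the grip force is fixed at half the most. Time passes only in rows, so rows that repeat a pose let the fingers close. It gives the time, the measured TCP pose, the force, the opening and the grip force at its end, in the units of the state.
- state(): the state, without advancing time (a new reading comes with each control period).
- read_camera(name): name is "scene" or "top" or "wrist"; returns a dict with "img" (384x512x3 uint8, blue, green, red), "vertical_fov" (degrees; the focal length in pixels is half the picture's height over the tangent of half this angle, whatever the lens; pixels are square), "cx", "cy" (the principal point, pixels), "extrinsics" (4x4, takes a point from camera to world coordinates). Camera axes: x right, y up, looking along -z (the intrinsics and any distortion apply to the point x, -y, -z); pixel columns grow to the right and rows downward; lengths in mm; the calibration is good to about 2 mm. A picture is of the moment at which its call begins. There is no depth.
- job_done(): hands the job in; it is judged then, once.
Trained networks look in a picture, given as the dict that the camera call returned (one of the last four; its "shot" number tells which), for a name from the list of things; names that differ only in an ending like _2 or _b are one class to them, and where a whole thing is asked for, a point or a joint stands for the part that bears it (a point fixed in the world has none). Each returns a list of dicts, best first, with "p" (0 to 1); they miss things now and then, are a little off and sometimes report something else, mostly with a low value. They report only what shows in the picture. A call takes as long as a camera call.
- cut_out(name, picture): "region" (384x512 bool, what is visible of it) and "box" ([left, top, right, bottom] in pixels, round what is visible of it).
The state is a dict: "t": time; "joints": joint angles; "qvel": joint speeds; "tau": joint torques, N m; "eef_pos": TCP position; "tcp_rot": TCP orientation; "ft_force": force on the tool from outside, world axes, zero at the start; "moment": the same for the moment, N m; "opening": opening from 0.0 (shut) to 1.0 (fully open); "grip_force": force on a finger pad.
Only numpy, scipy, OpenCV 4.12 (cv2) and the standard library are available. Lean on these libraries where they do the work, as an engineer would, in place of code of your own. Each camera call takes 0.05 s, during which the arm holds its last target. There are 200 camera calls.

## Working session

There is one attempt and no reset: what is moved stays moved. The work goes in short steps, Python scripts to look and compute and a tool call to move; the robot and the scene stay as the last step left them, time stands still between calls to the robot, and variables do not carry over. Pictures are saved under pics/ and viewed, at most 10 in all, crops included, and the job is handed in when it is done.

Besides the shell and the picture viewer there is one more tool, called by a JSON object that holds its "fn" and its "kwargs". jog_arm: Moves the arm, as the interface text tells. Its arguments: {"type":"object","properties":{"motion":{"type":"array"},"grip":{"type":"number"}},"required":["motion"]}

```bash
mkdir -p pics; cat > h.py <<'E'
import numpy as np, cv2
from cell import state, read_camera, job_done, cut_out
def ray(p,u,v):
    f=p["img"].shape[0]/2/np.tan(np.radians(p["vertical_fov"])/2)
    d=np.array([(u-p["cx"])/f,-(v-p["cy"])/f,-1]); E=np.array(p["extrinsics"])
    return E[:3,3],E[:3,:3]@d
def at_z(p,u,v,z):
    o,d=ray(p,u,v); return o+d*(z-o[2])/d[2]
E
python3 - <<'E'
from h import *
ims=[]
for c in("top","scene"):
    p=read_camera(c); im=p["img"].copy(); print(c,p["vertical_fov"],p["cx"],p["cy"],p.keys(),np.round(p["extrinsics"],2).tolist())
    for n in("lemon_grip","spice_grip","lemon_door","spice_door"):
        for r in cut_out(n,p)[:2]:
            b=r["box"]; ys,xs=np.nonzero(r["region"]); z=166 if"grip"in n else 140
            print(n,round(r["p"],2),b,np.round(at_z(p,xs.mean(),ys.mean(),z)))
    cv2.imwrite(f"pics/{c}.png",im)
s=state();print(s["t"],s["tcp_rot"],s["eef_pos"])
E
```

```text
top 49.06565436847283 263.86906240390465 183.98524323234528 dict_keys(['img', 'vertical_fov', 'cx', 'cy', 'extrinsics', 'shot']) [[-0.02, 1.0, -0.06, 479.96], [-1.0, -0.02, 0.04, -52.81], [0.04, 0.06, 1.0, 1082.73], [0.0, 0.0, 0.0, 1.0]]
lemon_grip 0.83 [292.1, 151.3, 365.5, 246.8] [ 495. -229.  166.]
spice_grip 0.82 [67.4, 156.5, 151.7, 258.1] [497. 242. 166.]
lemon_door 0.88 [289.9, 152.4, 363.6, 247.4] [ 496. -234.  140.]
spice_door 0.97 [69.2, 156.8, 146.6, 254.0] [497. 250. 140.]
scene 43.95280564805016 260.63459979667317 206.8257707856104 dict_keys(['img', 'vertical_fov', 'cx', 'cy', 'extrinsics', 'shot']) [[0.63, -0.5, 0.59, 1153.5], [0.77, 0.42, -0.47, -569.24], [-0.01, 0.75, 0.66, 868.69], [0.0, 0.0, 0.0, 1.0]]
lemon_grip 0.96 [139.2, 208.0, 251.1, 288.5] [ 529. -250.  166.]
spice_grip 0.85 [299.9, 135.9, 394.7, 188.5] [530. 218. 166.]
lemon_door 0.68 [138.0, 209.2, 252.2, 291.1] [ 506. -238.  140.]
spice_door 0.92 [305.2, 135.9, 396.1, 191.7] [507. 248. 140.]
0.5 [3.14154937e+00 2.87297228e-06 2.80483309e+00] [206.51761136 589.89756007 239.64500282]
```

```bash
python3 - <<'E'
import cv2
a=cv2.imread("pics/top.png")[110:300,40:400]; cv2.imwrite("pics/topc.png",cv2.resize(a,None,fx=2.2,fy=2.2,interpolation=cv2.INTER_CUBIC))
a=cv2.imread("pics/scene.png");cv2.imwrite("pics/scene2.png",cv2.resize(a,None,fx=1.5,fy=1.5))
E
```

```text
(no output)
```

View pics/topc.png

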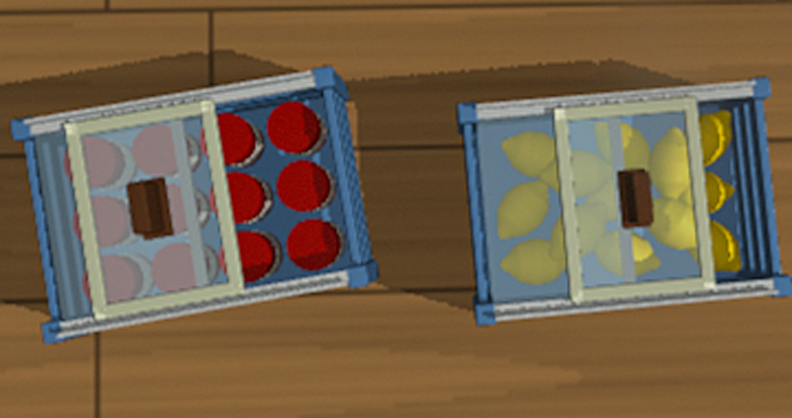

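View pics/scene2.png

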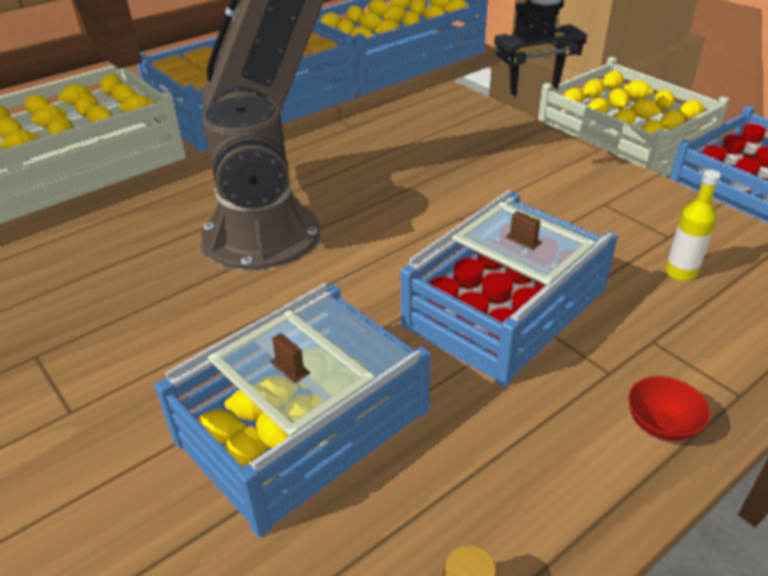

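The top view shows the spice crate on the left (+y) with its grip at crop (150,208), and the lemon crate on the right with its grip at (635,198). Both doors are about half open, and both crates are yawed by several degrees.

```bash
python3 - <<'E'
from h import *
p=read_camera("top")
cv=lambda c:(c[0]/2.2+40-.27,c[1]/2.2+110-.27)
s=state()
from scipy.spatial.transform import Rotation as R
Rt=R.from_euler("xyz",s["tcp_rot"]).as_matrix();print(np.round(Rt,3).tolist())
for n,cs,bar,cr in(("spice",[(67,125),(213,102),(243,290),(97,318)],(146,205),[(15,128),(330,72),(375,275),(45,335)]),("lemon",[(555,108),(695,97),(716,288),(572,302)],(631,196),[(460,107),(768,83),(788,290),(478,318)])):
    q=np.array([at_z(p,*cv(c),140) for c in cs])
    d=(q[0]-q[1])+(q[3]-q[2]); yaw=np.arctan2(-d[0],d[1]);m=q.mean(0)
    k=np.array([at_z(p,*cv(c),131) for c in cr]);dk=(k[0]-k[1])+(k[3]-k[2]);u=np.array([-np.sin(yaw),np.cos(yaw)])
    print(n,"yaw deg",np.degrees(yaw),np.degrees(np.arctan2(-dk[0],dk[1])),"door c",m,"sizes",np.linalg.norm(d)/2,"bar top",at_z(p,*cv(bar),186),"crate c",k.mean(0),np.linalg.norm(dk)/2,"value",.07+(m-k.mean(0))[:2]@u/1000)
    print(" shift tool",Rt.T@(np.array([m[0],m[1],240])-s["eef_pos"]))
E
```

```text
[[-0.944, 0.33, 0.0], [0.33, 0.944, 0.0], [-0.0, 0.0, -1.0]]
spice yaw deg 8.719675532105567 9.015255574644195 door c [497.02120997 248.42300226 140.        ] sizes 146.248323164124 bar top [499.43450799 242.3816469  186.        ] crate c [502.92757035 213.89424688 131.        ] 327.65577670969225 value 0.10502507384082382
 shift tool [-3.87038373e+02 -2.26297237e+02 -3.40628317e-01]
lemon yaw deg 3.6679981226827767 3.4546179850413288 door c [ 495.96385532 -236.37775348  140.        ] sizes 147.27909506227655 bar top [ 497.38406529 -223.86377794  186.        ] crate c [ 495.76707778 -227.60817309  131.        ] 323.12131823207244 value 0.06123579521490277
 shift tool [-5.46236916e+02 -6.84215040e+02 -3.63421519e-01]
```

{"fn": "jog_arm", "kwargs": {"motion": [[[-40,-23,0],-0.1],[[-80,-46,0],-0.2],[[-120,-70,0],-0.3],[[-160,-93,0],-0.4],[[-195,-115,0],-0.4]]}}

```text
t: 1.05
eef_pos: [353.7, 415.3, 239.8]
tcp_rot: [3.141, 0.0, -3.075]
ft_force: [1.2, 0.3, 0.5]
opening: 0.999
grip_force: 0.0
```

{"fn": "jog_arm", "kwargs": {"motion": [[[-28,-37,0],0],[[-56,-74,0],0],[[-84,-111,0],0],[[-112,-148,0],0],[[-137,-184,0],0]]}}

```text
t: 1.55
eef_pos: [502.1, 240.3, 239.8]
tcp_rot: [3.141, 0.001, -3.079]
ft_force: [0.9, 0.9, 0.6]
opening: 0.996
grip_force: 0.0
```

{"fn": "jog_arm", "kwargs": {"motion": [[[15,-48,0],0],[[15,-97,0],0],[[15,-146,0],0],[[15,-195,0],0],[[15,-240,0],0]]}}

```text
t: 2.05
eef_pos: [500.9, -0.6, 239.9]
tcp_rot: [-3.142, 0.001, -3.079]
ft_force: [0.8, 0.4, -0.9]
opening: 1.001
grip_force: 0.0
```

{"fn": "jog_arm", "kwargs": {"motion": [[[15,-48,0],0],[[15,-97,0],0],[[15,-146,0],0],[[15,-191,0],0],[[15,-191,0],0]]}}

```text
t: 2.55
eef_pos: [498.4, -194.7, 239.5]
tcp_rot: [-3.141, 0.001, -3.083]
ft_force: [-0.5, 0.9, -0.0]
opening: 0.997
grip_force: 0.0
```

```bash
python3 - <<'E'
from h import *
p=read_camera("wrist");cv2.imwrite("pics/w1.png",p["img"]);s=state();print(s["t"],s["eef_pos"],s["tcp_rot"],s["joints"])
o=np.array(p["extrinsics"]);print(np.round(o,2).tolist())
for r in cut_out("lemon_grip",p)[:2]:
    ys,xs=np.nonzero(r["region"]);print(r["p"],r["box"])
E
```

```text
2.6 [ 498.00159736 -192.34110152  239.34956885] [ 3.14152110e+00 -2.58362633e-05 -3.08205002e+00] [-4.92355638e-01  3.62217475e-01  1.78209800e+00  5.64114701e-05
  9.97336701e-01 -2.12272520e+00]
[[-0.06, -0.96, -0.27, 420.7], [1.0, -0.06, -0.02, -198.39], [-0.0, -0.27, 0.96, 385.95], [0.0, 0.0, 0.0, 1.0]]
0.65 [96.1, 56.4, 310.5, 277.7]
```

View pics/w1.png

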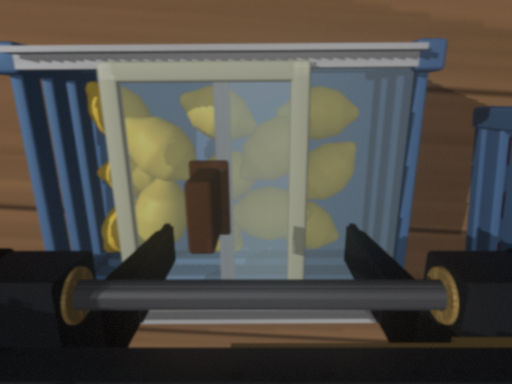

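The wrist view has the lemon bar at px x 187–230, y 160–253. Its top face is the lower-left rectangle, with its centre near (201,216).

```bash
python3 - <<'E'
from h import *
p=read_camera("wrist")
from scipy.spatial.transform import Rotation as R
s=state();Rt=R.from_euler("xyz",s["tcp_rot"]).as_matrix()
q=[at_z(p,*c,186) for c in((187,182),(214,181),(215,251),(189,253))];m=np.mean(q,0)
print(np.round(q),m,s["eef_pos"],Rt.T@(np.array([m[0],m[1],175])-s["eef_pos"]))
for c in((98,65),(309,63),(201,167)):print(at_z(p,*c,140 if c[0]!=201 else 140))
E
```

```text
[[ 472. -237.  186.]
 [ 470. -220.  186.]
 [ 518. -218.  186.]
 [ 520. -235.  186.]] [ 495.11214602 -227.47764954  186.        ] [ 497.93660099 -189.82525806  239.4616058 ] [  5.15092464 -37.43479203  64.44441848]
[ 403.65392433 -308.11892393  140.        ]
[ 393.48850891 -161.68096263  140.        ]
[ 471.53860298 -235.69234854  140.        ]
```

{"fn": "jog_arm", "kwargs": {"motion": [[[4,-37,0],0],[[4,-37,20],0],[[4,-37,40],0],[[4,-37,58],0],[[4,-37,64],0]]}}

```text
t: 3.2
eef_pos: [496.2, -225.6, 174.3]
tcp_rot: [3.14, -0.002, -3.077]
ft_force: [-0.2, 0.7, 0.3]
opening: 0.999
grip_force: 0.0
```

{"fn": "jog_arm", "kwargs": {"motion": [[[0,0,0],0],[[0,0,0],0],[[0,0,0],0],[[0,0,0],0],[[0,0,0],0]], "grip": 1}}

```text
t: 3.7
eef_pos: [496.6, -227.3, 176.1]
tcp_rot: [-3.141, 0.001, -3.078]
ft_force: [1.1, -0.3, -0.3]
opening: 0.637
grip_force: 0.0
```

{"fn": "jog_arm", "kwargs": {"motion": [[[0,0,0],0],[[0,0,0],0],[[0,0,0],0],[[0,0,0],0],[[0,0,0],0]]}}

```text
t: 4.2
eef_pos: [496.5, -227.5, 175.6]
tcp_rot: [-3.141, 0.0, -3.078]
ft_force: [-1.4, -2.1, 0.4]
opening: 0.217
grip_force: 1.0
```

{"fn": "jog_arm", "kwargs": {"motion": [[[0,0,0],0],[[0,0,0],0],[[0,0,0],0],[[0,0,0],0]]}}

```text
t: 4.6
eef_pos: [496.5, -227.3, 175.6]
tcp_rot: [-3.142, -0.0, -3.078]
ft_force: [-1.1, -2.7, -1.4]
opening: 0.188
grip_force: 30.0
```

{"fn": "jog_arm", "kwargs": {"motion": [[[0,12,0],0],[[0,24,0],0],[[0,36,0],0],[[0,48,0],0],[[0,58,0],0]]}}

```text
t: 5.1
eef_pos: [492.6, -168.1, 175.6]
tcp_rot: [3.141, -0.0, -3.078]
ft_force: [-3.4, -2.2, -0.9]
opening: 0.19
grip_force: 30.0
```

{"fn": "jog_arm", "kwargs": {"motion": [[[0,2,0],0],[[0,4,0],0],[[0,6,0],0],[[0,8,0],0],[[0,8,0],0]]}}

```text
t: 5.6
eef_pos: [492.2, -161.2, 175.6]
tcp_rot: [3.141, -0.0, -3.079]
ft_force: [-4.1, 0.7, 0.7]
opening: 0.185
grip_force: 30.0
```

{"fn": "jog_arm", "kwargs": {"motion": [[[0,2,0],0],[[0,4,0],0],[[0,6,0],0],[[0,8,0],0],[[0,8,0],0]]}}

```text
t: 6.1
eef_pos: [491.9, -156.1, 175.6]
tcp_rot: [-3.137, 0.0, -3.078]
ft_force: [-7.0, -24.3, -2.2]
opening: 0.183
grip_force: 30.0
```

{"fn": "jog_arm", "kwargs": {"motion": [[[0,0,0],0],[[0,0,0],0],[[0,0,0],0],[[0,0,0],0],[[0,0,0],0]], "grip": 0}}

```text
t: 6.6
eef_pos: [492.0, -153.2, 175.6]
tcp_rot: [3.141, 0.0, -3.078]
ft_force: [0.1, -0.2, 0.3]
opening: 0.55
grip_force: 0.0
```

{"fn": "jog_arm", "kwargs": {"motion": [[[0,0,0],0],[[0,0,-20],0],[[0,0,-40],0],[[0,0,-65],0],[[0,0,-65],0]]}}

```text
t: 7.1
eef_pos: [492.8, -153.7, 243.3]
tcp_rot: [-3.139, 0.004, -3.078]
ft_force: [0.7, 0.1, -0.2]
opening: 0.964
grip_force: 0.0
```

```bash
python3 - <<'E'
from h import *
p=read_camera("wrist");cv2.imwrite("pics/w2.png",p["img"]);s=state();print(s["t"],s["eef_pos"],s["tcp_rot"],s["joints"])
E
```

```text
7.15 [ 492.28410497 -153.47450276  241.72521414] [-3.14045331e+00  2.48175076e-03 -3.07823499e+00] [-4.30443690e-01  3.32863099e-01  1.82234918e+00  2.07866856e-04
  9.83655088e-01 -2.06471118e+00]
```

View pics/w2.png

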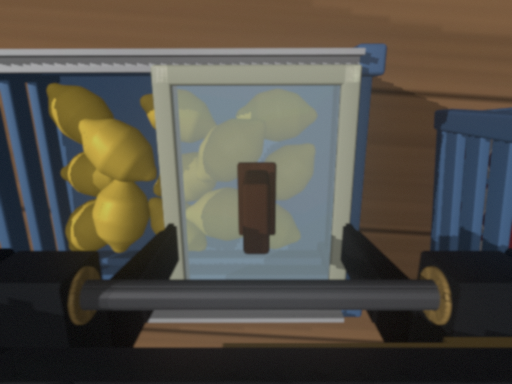

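The lemon door is now stacked at the +y end stop: the frame spans px 152–360 and the lemons on the left are uncovered. Next is the spice crate.

{"fn": "jog_arm", "kwargs": {"motion": [[[-4,48,0],-0.03],[[-8,96,0],-0.06],[[-12,144,0],-0.09],[[-16,193,0],-0.09],[[-20,241,0],-0.09]]}}

```text
t: 7.65
eef_pos: [496.0, 90.3, 239.7]
tcp_rot: [3.141, -0.001, -2.989]
ft_force: [0.7, -0.4, 0.2]
opening: 1.005
grip_force: 0.0
```

```bash
python3 - <<'E'
from h import *
from scipy.spatial.transform import Rotation as R
s=state();Rt=R.from_euler("xyz",s["tcp_rot"]).as_matrix();print(s["eef_pos"],s["tcp_rot"],Rt.T@(np.array([498,240,240])-s["eef_pos"]))
E
```

```text
[495.9892884   90.32279307 239.73614255] [ 3.14132955e+00 -1.07457749e-03 -2.98855271e+00] [-24.80419163 147.62136564  -0.25167142]
```

{"fn": "jog_arm", "kwargs": {"motion": [[[-8,48,0],0],[[-16,96,0],0],[[-25,144,0],0],[[-25,144,0],0],[[-25,144,0],0]]}}

```text
t: 8.15
eef_pos: [498.7, 235.2, 239.4]
tcp_rot: [-3.141, -0.002, -2.986]
ft_force: [-0.3, 0.2, -0.6]
opening: 1.001
grip_force: 0.0
```

```bash
python3 - <<'E'
from h import *
p=read_camera("wrist");cv2.imwrite("pics/w3.png",p["img"]);s=state();print(s["t"],s["eef_pos"],s["tcp_rot"],s["joints"])
E
```

```text
8.2 [498.90857039 234.2667325  239.68927789] [-3.14123743e+00 -1.54457083e-03 -2.98759821e+00] [ 3.19192544e-01  3.86742236e-01  1.74028301e+00 -1.13385231e-04
  1.01614937e+00 -1.40553872e+00]
```

View pics/w3.png

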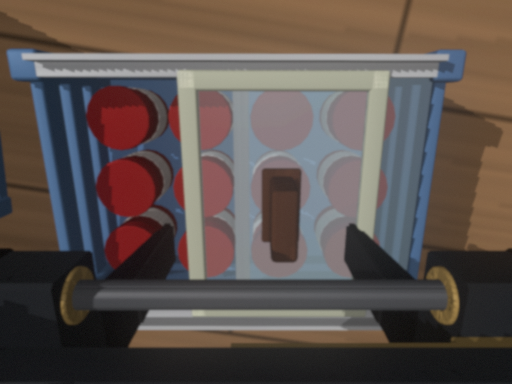

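The spice bar's top face spans about px (270,191) to (298,261).

```bash
python3 - <<'E'
from h import *
p=read_camera("wrist")
from scipy.spatial.transform import Rotation as R
s=state();Rt=R.from_euler("xyz",s["tcp_rot"]).as_matrix()
q=[at_z(p,*c,186) for c in((270,191),(298,190),(298,260),(271,261))];m=np.mean(q,0)
print(m,Rt.T@(np.array([m[0],m[1],175])-s["eef_pos"]))
a=[at_z(p,*c,140)for c in((178,73),(388,71))]; d=a[1]-a[0];print(np.degrees(np.arctan2(-d[0],d[1])))
E
```

```text
[497.44976051 251.18306251 186.        ] [-1.09434206 17.57867215 64.96076288]
9.295711415767412
```

{"fn": "jog_arm", "kwargs": {"motion": [[[-1,17,0],0],[[-1,17,20],0],[[-1,17,40],0],[[-1,17,58],0],[[-1,17,64],0]]}}

```text
t: 8.75
eef_pos: [497.4, 249.8, 175.1]
tcp_rot: [-3.141, -0.003, -2.99]
ft_force: [-0.3, -0.7, 0.0]
opening: 1.002
grip_force: 0.0
```

{"fn": "jog_arm", "kwargs": {"motion": [[[0,0,0],0],[[0,0,0],0],[[0,0,0],0],[[0,0,0],0],[[0,0,0],0]], "grip": 1}}

```text
t: 9.25
eef_pos: [497.8, 251.5, 177.1]
tcp_rot: [3.141, 0.001, -2.988]
ft_force: [-0.7, -0.1, -0.2]
opening: 0.635
grip_force: 0.0
```

{"fn": "jog_arm", "kwargs": {"motion": [[[0,0,0],0],[[0,0,0],0],[[0,0,0],0],[[0,0,0],0],[[0,0,0],0]]}}

```text
t: 9.75
eef_pos: [497.7, 251.4, 176.6]
tcp_rot: [3.142, 0.0, -2.988]
ft_force: [-0.4, -0.1, 0.0]
opening: 0.216
grip_force: 0.0
```

{"fn": "jog_arm", "kwargs": {"motion": [[[0,0,0],0],[[0,0,0],0],[[0,0,0],0],[[0,0,0],0]]}}

```text
t: 10.15
eef_pos: [497.7, 251.5, 176.6]
tcp_rot: [3.141, 0.0, -2.988]
ft_force: [0.6, 0.4, 0.3]
opening: 0.188
grip_force: 30.0
```

{"fn": "jog_arm", "kwargs": {"motion": [[[0,-14,0],0],[[0,-30,0],0],[[0,-46,0],0],[[0,-62,0],0],[[0,-76,0],0]]}}

```text
t: 10.65
eef_pos: [509.6, 174.7, 176.6]
tcp_rot: [3.142, 0.0, -2.989]
ft_force: [1.6, 2.8, -2.8]
opening: 0.185
grip_force: 30.0
```

{"fn": "jog_arm", "kwargs": {"motion": [[[0,-3,0],0],[[0,-6,0],0],[[0,-9,0],0],[[0,-11,0],0],[[0,-11,0],0]]}}

```text
t: 11.15
eef_pos: [511.1, 165.4, 176.6]
tcp_rot: [-3.141, 0.0, -2.988]
ft_force: [2.4, -1.2, -2.9]
opening: 0.189
grip_force: 30.0
```

{"fn": "jog_arm", "kwargs": {"motion": [[[0,-2,0],0],[[0,-4,0],0],[[0,-6,0],0],[[0,-8,0],0],[[0,-8,0],0]]}}

```text
t: 11.65
eef_pos: [512.3, 157.2, 176.6]
tcp_rot: [-3.141, 0.0, -2.988]
ft_force: [3.4, -0.1, -4.1]
opening: 0.189
grip_force: 30.0
```

{"fn": "jog_arm", "kwargs": {"motion": [[[0,-2,0],0],[[0,-4,0],0],[[0,-6,0],0],[[0,-8,0],0],[[0,-8,0],0]]}}

```text
t: 12.15
eef_pos: [513.5, 149.9, 176.6]
tcp_rot: [3.141, 0.0, -2.989]
ft_force: [3.9, 6.3, -5.1]
opening: 0.189
grip_force: 30.0
```

{"fn": "jog_arm", "kwargs": {"motion": [[[0,-2,0],0],[[0,-4,0],0],[[0,-4,0],0]]}}

```text
t: 12.45
eef_pos: [513.5, 149.7, 176.6]
tcp_rot: [3.135, 0.001, -2.99]
ft_force: [0.5, 38.0, -5.8]
opening: 0.189
grip_force: 30.0
```

{"fn": "jog_arm", "kwargs": {"motion": [[[0,0,0],0],[[0,0,0],0],[[0,0,0],0],[[0,0,0],0],[[0,0,0],0]], "grip": 0}}

```text
t: 12.95
eef_pos: [514.0, 145.3, 176.7]
tcp_rot: [-3.142, -0.0, -2.989]
ft_force: [0.9, 0.9, -0.1]
opening: 0.554
grip_force: 0.0
```

{"fn": "jog_arm", "kwargs": {"motion": [[[0,0,0],0],[[0,0,-20],0],[[0,0,-50],0],[[0,0,-90],0],[[0,0,-90],0]]}}

```text
t: 13.45
eef_pos: [515.5, 145.8, 271.1]
tcp_rot: [3.142, 0.007, -2.988]
ft_force: [-0.1, 0.0, -0.1]
opening: 0.966
grip_force: 0.0
```

{"fn": "jog_arm", "kwargs": {"motion": [[[0,40,-20],0],[[0,85,-40],0],[[0,125,-60],0],[[0,165,-60],0],[[0,200,-60],0]]}}

```text
t: 13.95
eef_pos: [483.0, 345.1, 326.6]
tcp_rot: [3.141, 0.001, -2.988]
ft_force: [0.1, -0.3, 0.0]
opening: 0.999
grip_force: 0.0
```

{"fn": "jog_arm", "kwargs": {"motion": [[[0,40,0],0],[[0,80,0],0],[[0,80,0],0],[[0,80,0],0]]}}

```text
t: 14.35
eef_pos: [470.9, 422.7, 325.6]
tcp_rot: [-3.141, -0.001, -2.987]
ft_force: [-0.2, -0.3, -0.2]
opening: 1.002
grip_force: 0.0
```

```bash
python3 - <<'E'
from h import *
a=read_camera("top")["img"][90:310,30:400]; cv2.imwrite("pics/t4.png",cv2.resize(a,None,fx=2.1,fy=2.1,interpolation=cv2.INTER_CUBIC))
print(state()["t"],state()["eef_pos"])
E
```

```text
14.4 [471.27360571 421.95761936 325.91874088]
```

View pics/t4.png

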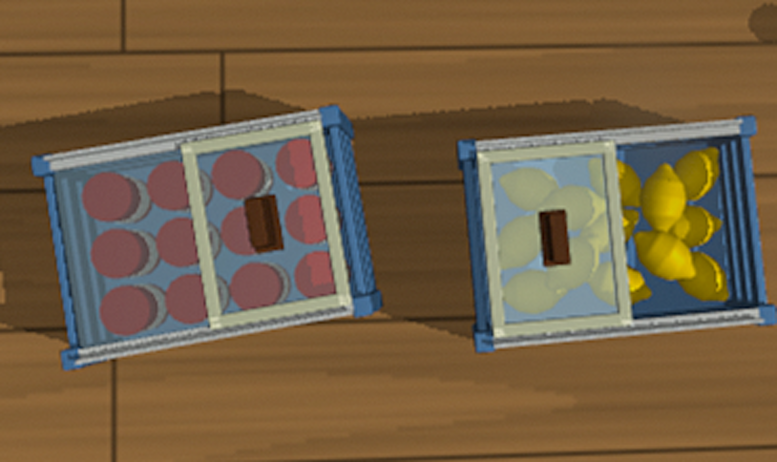

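The spice door is fully shut, with its frame at px 182–352 against the -y end. The lemon door is fully open at the +y end, px 477–633. The arm is clear of both.

```bash
python3 -c "
from cell import job_done
print(job_done())"
```

```text
the job is handed in; nothing more can be done
None
```

The lemon door was slid fully open to its stop, then the spice door fully shut to its stop; both were released, the arm is clear, and the job was handed in at about 14 s.

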